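# Sound the heater wells with a depth rod and mark the deepest

### The arm

A 6-joint arm with a two-finger parallel gripper is mounted at the origin on a cart in front of the work surface, level with it; the furniture and walls round the work are solid. World frame = base frame: x ahead of the robot, y to its left, z up, the work surface at z = 0. Lengths are in m, angles in rad, forces in N, time in s.
With the tool pointing down it reaches from about 0.375 to 0.9 m from the base axis. Payload 3.1 kg.
Tool frame: the origin (TCP) lies at the very end of the fingers, on their centre line; the grasp point (between the pads) lies 19 mm behind it; x points along the fingers, y is the direction in which the jaws open and shut, and the axes are right-handed (so a half turn about x gives the same grasp; the last joint's range is limited). The gripper opens to 85 mm and grips with 20 to 120 N. Pads are 22 mm wide; open, the fingers measure 114 mm over their backs; the gripper's body (76 mm by 85 mm) begins 54 mm behind the grasp point. The pads swing forward as they close: fully open they stand 13 mm farther back than shut.
Start: joints at [-1.498, 0.527, 1.433, -0, 1.181, -0.178], TCP at [0.155, -0.605, 0.231] pointing down, gripper open.
Joint ranges: [-3.08, 3.08], [-0.75, 2.2], [0.22, 2.44], [-1.43, 4.57], [0, 2.65], [-2.85, 2.85]. Speed limits (rad/s): [2.79, 2.79, 3.14, 3.14, 3.14, 3.14].

### API

Orientations are given as a unit quaternion [x, y, z, w].
In Python, from station import sense, snapshot, camera_model, sign_off gives the robot as it stands.
- The arm moves only by the tool step_arm, never from a script. Its argument "increments" is one flat list of numbers, 5 for each row, row after row: the shift along the tool's x, y, z in units of 60 mm (1.0 is 60 mm), then the turn about the tool's x in units of 5 degrees (1.0 is 5 degrees), then the closure, from 0 (fully open) to 1 (shut). A call has exactly 5 rows; each row is the pose to reach, as a shift and turn from the pose measured when the call began, along the tool's axes at that moment; what a row does not reach only later rows make up. A row lasts 1/8 s, in which the tool goes at most 62.5 mm and 10.7 degrees, less where a joint would pass 70% of its speed; a pose out of reach is approached as far as the arm can. A call with a gripper value outside its range is refused whole. The fingers move at their own pace and stop on an object; "grip_force" is the grip in N (left out, the last holds). Time passes only in rows, so rows that repeat a pose let the fingers close, or fill a call up. It gives the time, the measured TCP pose, the force and the opening at its end, in the units of the state.
- sense(): the state, without advancing time (a new reading comes with each control period).
- snapshot(name): name is "scene" or "top" or "wrist"; returns the picture (384x512x3 uint8, blue, green, red); there is no depth.
- camera_model(name): a dict with "vertical_fov" (degrees; the focal length in pixels is half the picture's height over the tangent of half this angle, whatever the lens; pixels are square), "cx", "cy" (the principal point, pixels), "R" (3x3) and "t" (3): a world point X has camera coordinates R X + t. Camera axes: x right, y down, z forward; pixel columns grow to the right and rows downward; lengths in m; the calibration is good to about 2 mm. The wrist camera is an equidistant fisheye: a pixel r from the principal point sees the ray r / f radians off the axis. A picture is of the moment at which its call begins: read the wrist's pose just before it. camera_model takes no time and is no camera call; for the wrist camera it gives the pose at the moment of the call.
- sign_off(): hands the job in, once; it reports no verdict.
The state is a dict: "t": time; "q": joint angles; "qd": joint speeds; "tau": joint torques, N m; "tcp_pos": TCP position; "tool_rot": TCP orientation; "force": force on the tool from outside, world axes, zero at the start; "ft_torque": the same for the moment, N m; "finger_gap": opening from 0.0 (shut) to 1.0 (fully open).
Only numpy, scipy, OpenCV 4.12 (cv2) and the standard library are available. Lean on these libraries where they do the work, as an engineer would, in place of code of your own. Each camera call takes 0.05 s, during which the arm holds its last target. There are 200 camera calls.

### The job

The rubber spacer discs in the three wells of the dry-block heater have been mixed up, and I need to know which well is now the deepest, for the long tubes. Take the graduated steel depth rod out of the tube rack and sound the left well first, then the middle one, then the right one, each time sliding the rod gently down until it rests on the bottom and noting how much of it stays exposed above the block. Then leave the rod standing on the bottom of the deepest well and let go, without disturbing anything else on the bench.

Things in the scene. Friction and masses are not known exactly. Their poses are not given: they have to be found in the camera images.
- depth_rod: bright steel depth rod, 180 mm long, about 0.12 kg, flat foot with a 1.5 mm chamfer; shaft 16 mm thick with dark rings every 10 mm, its top 42 mm a grooved grip 19 mm thick. Origin at the centre of its foot, z up to the grip. Starts upright in the rack, foot 6 mm above the bench, 30 mm taller than the two glass tubes there and at least 45 mm from them along the rack; lifting it 70 mm frees it.
- rack: blue tube rack, 62 x 166 x 68 mm, fixed, 2 x 6 holes of about 18 mm; origin at the centre of its underside, y along its length, x across it, z up. The rod may stand in any of three holes of its front row. Fingers that close along the rack's x stay clear of the tubes.
- heater: small white dry-block heater, 130 x 160 x 92 mm, fixed on the bench; origin at the centre of its underside, x to its back, y to its left as seen from the robot, z up. The bare aluminium block with the three wells in one row along y stands 14 mm proud of the white housing; its top face is 92 mm above the bench.
- well_left (a point): centre of the mouth of the left well (largest y), in the plane of the block's top face. All wells are upright blind bores of 17.5 mm with a 1.5 mm chamfer, 40 mm apart, each with a rubber spacer disc of unknown height deep inside, which gives 0.25 mm per N: the open depths are 50 to 69 mm, the deepest well at least 6 mm deeper than the others; which one varies. 20 N on a disc is too much.
- well_middle (a point): centre of the mouth of the middle well, in the plane of the block's top face; bore as the left one, depth unknown
- well_right (a point): centre of the mouth of the right well (smallest y), in the plane of the block's top face; bore as the left one, depth unknown
- tube_1: glass test tube, 18 x 150 mm, standing loosely in the rack, its top about 157 mm above the bench; bystander, origin at its lower end
- tube_2: another glass test tube, 18 x 150 mm, standing loosely in the rack, its top about 157 mm above the bench; bystander, origin at its lower end
- tape_roll: roll of cream tape lying flat, 82 x 19 mm, between rack and heater; bystander
- forceps: steel forceps lying flat, 130 mm, between rack and heater; bystander
- beaker: small glass beaker, 70 mm high, behind and to the right of the heater; bystander
- petri_dish: petri dish, 91 x 16 mm, behind the rack; bystander

How it is judged:
By the outcome, as a careful person would: the job done as asked, in the order asked, and still so for the second after the job is handed in, with the robot touching nothing.
It also fails if it takes over 72 s, if anything falls off the work surface, if the arm or the gripper's body presses on something with over 40 N, if the wrist force passes 120 N, or if a joint passes its speed limit or range.

## Working session

There is one attempt and no reset: what is moved stays moved. The work goes in short steps, Python scripts to look and compute and a tool call to move; the robot and the scene stay as the last step left them, time stands still between calls to the robot, and variables do not carry over. Pictures are saved under pics/ and viewed, about 8 in all and at most 12, crops included, and the job is handed in when it is done.

Besides the shell and the picture viewer there is one more tool, called after "Request:" as name(argument=value, ...) on one line, values as JSON. step_arm: Moves the arm, as the interface text tells. Its arguments: {"type":"object","properties":{"increments":{"type":"array","items":{"type":"number"}},"grip_force":{"type":"number"}},"required":["increments"]}

```bash
mkdir -p pics
python3 - <<'E'
from station import *
import cv2
s=sense();print({k:s[k] for k in('t','tcp_pos','tool_rot','force','finger_gap')})
for n in('scene','top'):
    im=snapshot(n);cv2.imwrite(f'pics/{n}0.png',im);print(n,camera_model(n))
E
```

```text
{'t': 0.0, 'tcp_pos': array([ 0.15508274, -0.60472334,  0.23034543]), 'tool_rot': array([ 0.70160296,  0.08918055, -0.70151011,  0.08765658]), 'force': array([-0.00580972,  0.46738926, -0.29759491]), 'finger_gap': 0.9998345357352205}
scene {'vertical_fov': 52.00894232512389, 'cx': 252.73325070192092, 'cy': 191.19662932031233, 'R': array([[-0.62935853, -0.77702759,  0.01166038],
       [-0.52766767,  0.41627622, -0.74045995],
       [ 0.57050387, -0.47216759, -0.67199933]]), 't': array([0.32143476, 0.35297304, 0.87843551])}
top {'vertical_fov': 53.057807899598366, 'cx': 255.85364739701214, 'cy': 185.3653968454962, 'R': array([[ 5.47981587e-02, -9.98497041e-01,  9.06370625e-04],
       [-9.75213034e-01, -5.37151619e-02, -2.14649060e-01],
       [ 2.14375137e-01,  1.08784688e-02, -9.76690821e-01]]), 't': array([-0.03544   ,  0.53559495,  1.38671349])}
```

View pics/scene0.png

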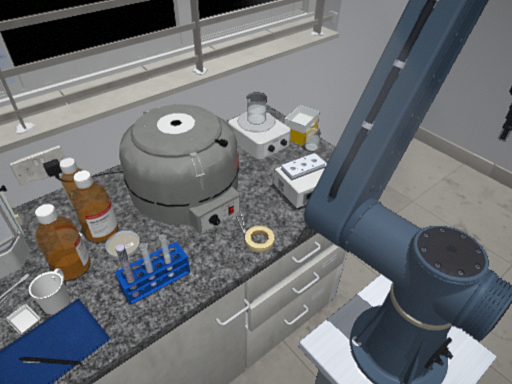

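View pics/top0.png

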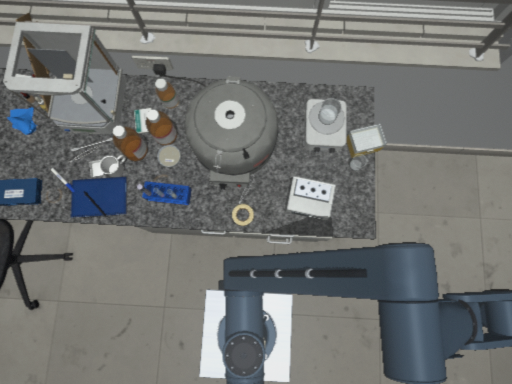

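Run:
```python
import cv2,numpy as np
a=cv2.imread('pics/scene0.png');b=cv2.imread('pics/top0.png')
f=lambda im,x,y,w,h:cv2.resize(im[y:y+h,x:x+w],(400,300),interpolation=cv2.INTER_CUBIC)
g=np.vstack([np.hstack([f(a,105,230,100,75),f(a,260,140,80,60)]),np.hstack([f(b,130,165,80,60),f(b,275,165,80,60)])])
cv2.imwrite('pics/crops.png',g)
```

```text
(no output)
```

View pics/crops.png

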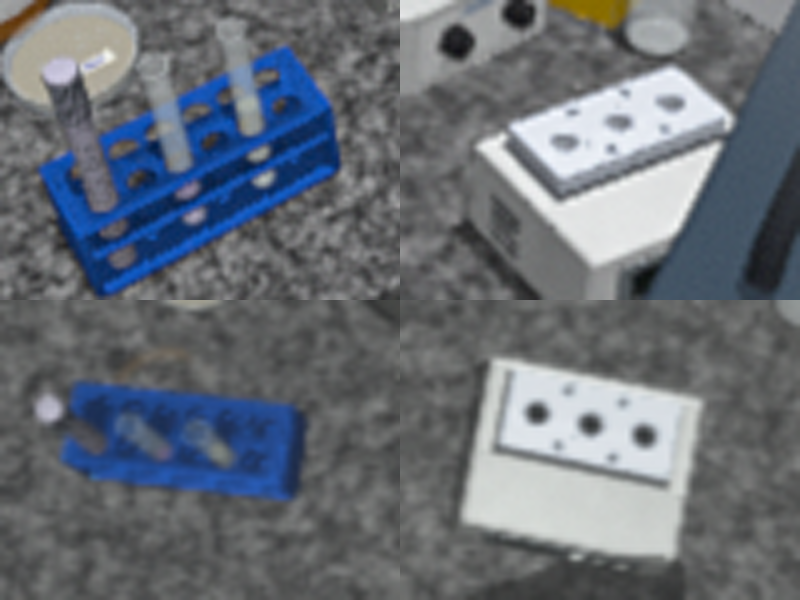

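```bash
cat > h.py <<'E'
import numpy as np
from station import *
from scipy.optimize import least_squares
from scipy.spatial.transform import Rotation as Ro
def ray(cm,px,fish=False):
    f=192/np.tan(np.radians(cm['vertical_fov'])/2); R=np.array(cm['R']);t=np.array(cm['t'])
    u=np.array([px[0]-cm['cx'],px[1]-cm['cy']])/f
    if fish:
        r=np.hypot(*u)+1e-9; d=np.array([*(u/r*np.sin(r)),np.cos(r)])
    else: d=np.array([*u,1.])
    d/=np.linalg.norm(d); return -R.T@t,R.T@d
def onz(cm,px,z,fish=False):
    c,d=ray(cm,px,fish); return c+d*(z-c[2])/d[2]
def proj(cm,X,fish=True):
    f=192/np.tan(np.radians(cm['vertical_fov'])/2)
    p=np.array(cm['R'])@X+cm['t']
    if fish:
        r=np.hypot(*p[:2])+1e-12; u=p[:2]/r*np.arctan2(r,p[2])
    else: u=p[:2]/p[2]
    return u*f+[cm['cx'],cm['cy']]
def go(target,yaw=None):
    "increments to reach world target; yaw = direction of tool y mod pi"
    s=sense();R=Ro.from_quat(s['tool_rot']); d=R.inv().apply(np.array(target)-s['tcp_pos'])/.06
    y=R.apply([0,1,0]); cur=np.arctan2(y[1],y[0]); 
    print('tcp',s['tcp_pos'].round(4),'yaw_y',np.degrees(cur).round(2),'tilt',R.apply([1,0,0]).round(4),'incr',d.round(3),'t',s['t'])
    if yaw is not None:
        e=(np.degrees(yaw-cur)+90)%180-90; print('turn units (tool x down => negative of world yaw)',(-e/5).round(3))
E
python3 - <<'E'
from h import *
S=camera_model('scene');T=camera_model('top')
for n,z,a,b in[('rodtop',.186,(120.5,247.5),(139.6,186.6)),('L',.092,(293,168.6),(302.4,187.4)),('M',.092,(303.8,164.4),(313.2,189.8)),('R',.092,(314.4,160.6),(324,192))]:
    print(n,onz(S,a,z).round(4),onz(T,b,z).round(4))
# rack top corners from scene crop
for p in[(42,175),(95,245),(335,115),(285,47)]:
    print('rack',onz(S,(105+p[0]/4,230+p[1]/4),.068).round(4))
for p in[(75,385),(65,462),(300,405),(290,497)]:
    print('rackT',onz(T,(130+p[0]/5,165+(p[1]-300)/5),.068).round(4))
s=sense();print(Ro.from_quat(s['tool_rot']).as_matrix().round(3))
w=camera_model('wrist');R=np.array(w['R']);print(w['vertical_fov'],w['cx'],w['cy'],(-R.T@w['t']).round(4),R.round(3))
E
```

```text
rodtop [0.4855 0.3893 0.186 ] [0.4825 0.3885 0.186 ]
L [ 0.5328 -0.1749  0.092 ] [ 0.5311 -0.177   0.092 ]
M [ 0.5271 -0.2155  0.092 ] [ 0.5243 -0.2167  0.092 ]
R [ 0.5203 -0.2552  0.092 ] [ 0.5182 -0.2563  0.092 ]
rack [0.5246 0.4107 0.068 ]
rack [0.4603 0.4078 0.068 ]
rack [0.4543 0.2504 0.068 ]
rack [0.521  0.2462 0.068 ]
rackT [0.5247 0.4082 0.068 ]
rackT [0.466  0.4088 0.068 ]
rackT [0.5187 0.239  0.068 ]
rackT [0.449 0.24  0.068]
[[-0.     0.248 -0.969]
 [ 0.002 -0.969 -0.248]
 [-1.    -0.002 -0.   ]]
65.70646984690485 260.63710263248447 190.5420748779269 [ 0.2254 -0.5879  0.3729] [[ 0.248 -0.969 -0.001]
 [-0.929 -0.238  0.282]
 [-0.273 -0.069 -0.96 ]]
```

Request:
step_arm(increments=[-0.2, -0.48, -0.81, -2, 0, -0.4, -0.96, -1.62, -4, 0, -0.6, -1.44, -2.43, -6, 0, -0.8, -1.92, -3.24, -8, 0, -1.0, -2.4, -4.05, -10, 0])

```text
t: 0.72
tcp_pos: [0.3557, -0.4035, 0.2908]
tool_rot: [0.598, 0.379, -0.597, 0.377]
force: [0.5, -1.2, -0.4]
finger_gap: 0.996
```

Run:
```python
from h import *
go([.46,-.12,.32],np.radians(-2.5))
```

```text
tcp [ 0.3557 -0.4035  0.2908] yaw_y -25.32 tilt [-3.0e-04  2.6e-03 -1.0e+00] incr [-0.474 -0.45  -5.015] t 0.725
turn units (tool x down => negative of world yaw) -4.564
```

Run:
```python
from h import *
go([.50,-.27,.25],np.radians(-2.5))
```

```text
tcp [ 0.3557 -0.4035  0.2908] yaw_y -25.32 tilt [-3.0e-04  2.6e-03 -1.0e+00] incr [ 0.686  1.223 -3.038] t 0.725
turn units (tool x down => negative of world yaw) -4.564
```

Request:
step_arm(increments=[0.2, 0.4, -1.0, -1.5, 0, 0.4, 0.8, -2, -3, 0, 0.68, 1.22, -3.04, -4.56, 0, 0.68, 1.22, -3.04, -4.56, 0, 0.68, 1.22, -3.04, -4.56, 0])

```text
t: 1.35
tcp_pos: [0.4999, -0.2691, 0.2497]
tool_rot: [0.511, 0.49, -0.51, 0.488]
force: [-0.5, 0.4, 0.9]
finger_gap: 1.002
```

Run:
```python
from h import *
import cv2,pickle
cm=camera_model('wrist');im=snapshot('wrist');cv2.imwrite('pics/w1.png',im);pickle.dump(cm,open('w1.pkl','wb'))
for n,X in [('L',(.532,-.176,.092)),('M',(.5257,-.2161,.092)),('R',(.5192,-.2557,.092))]: print(n,proj(cm,np.array(X)))
go([.47,.03,.33],np.radians(-2.5))
```

```text
L [288.26263595  83.1051891 ]
M [283.40387088 122.79189632]
R [278.22793166 161.50519849]
tcp [ 0.4994 -0.2702  0.2502] yaw_y -2.52 tilt [-0.0014  0.0023 -1.    ] incr [-1.319 -0.712 -4.979] t 1.4
turn units (tool x down => negative of world yaw) -0.005
```

View pics/w1.png

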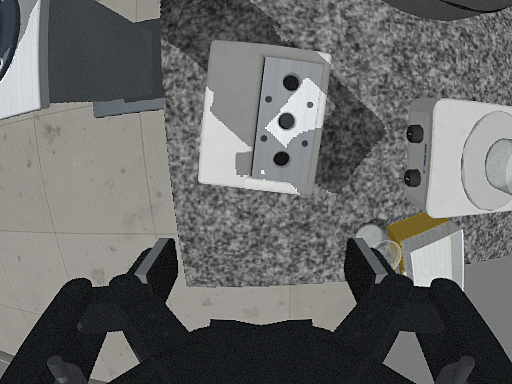

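Run:
```python
from h import *
import cv2,pickle
cm=pickle.load(open('w1.pkl','rb'));g=cv2.cvtColor(cv2.imread('pics/w1.png'),6)
for x,y in[(291,82),(286,121),(281,158)]:
    c=g[y-13:y+14,x-13:x+14]; w=(c<75).astype(np.uint8)
    n,l,st,ce=cv2.connectedComponentsWithStats(w); k=1+np.argmax(st[1:,4]); p=ce[k]+[x-13,y-13]
    print(p,st[k],onz(cm,p,.092,True).round(4))
```

```text
[290.51282051  82.53846154] [  5   6  16  16 195] [ 0.5343 -0.1755  0.092 ]
[285.89528796 120.61780105] [  6   5  15  16 191] [ 0.5283 -0.214   0.092 ]
[280.89204545 158.375     ] [  5   7  16  14 176] [ 0.522  -0.2525  0.092 ]
```

Request:
step_arm(increments=[-0.3, -0.14, -1, 0, 0, -0.6, -0.28, -2, 0, 0, -0.9, -0.42, -3, 0, 0, -1.2, -0.56, -4, 0, 0, -1.32, -0.7, -5, 0, 0])

```text
t: 2.02
tcp_pos: [0.4711, 0.0298, 0.3318]
tool_rot: [0.513, 0.487, -0.511, 0.488]
force: [0.2, -0.5, 0.3]
finger_gap: 0.997
```

Run:
```python
from h import *
go([.475,.33,.30],np.radians(-2.5))
```

```text
tcp [0.4711 0.0298 0.3318] yaw_y -2.79 tilt [ 0.0024  0.0011 -1.    ] incr [ 0.536 -0.18  -5.   ] t 2.025
turn units (tool x down => negative of world yaw) -0.058
```

Request:
step_arm(increments=[0.1, -0.04, -1, 0, 0, 0.2, -0.08, -2, 0, 0, 0.3, -0.12, -3, 0, 0, 0.4, -0.16, -4, 0, 0, 0.53, -0.18, -5, -0.05, 0])

```text
t: 2.65
tcp_pos: [0.4763, 0.3298, 0.3011]
tool_rot: [0.513, 0.487, -0.51, 0.489]
force: [0.9, -0.9, 1.1]
finger_gap: 1.0
```

Run:
```python
from h import *
import cv2,pickle
cm=camera_model('wrist');im=snapshot('wrist');cv2.imwrite('pics/w2.png',im);pickle.dump(cm,open('w2.pkl','wb'))
print(proj(cm,np.array([.484,.389,.186])),proj(cm,np.array([.484,.389,.068])))
go([.484,.389,.26],np.radians(-2.5))
```

```text
[264.60392897 118.84466137] [262.98213794 114.75674716]
tcp [0.4755 0.3369 0.2998] yaw_y -2.49 tilt [ 0.0037  0.0078 -1.    ] incr [ 0.67   0.101 -0.868] t 2.7
turn units (tool x down => negative of world yaw) 0.002
```

View pics/w2.png

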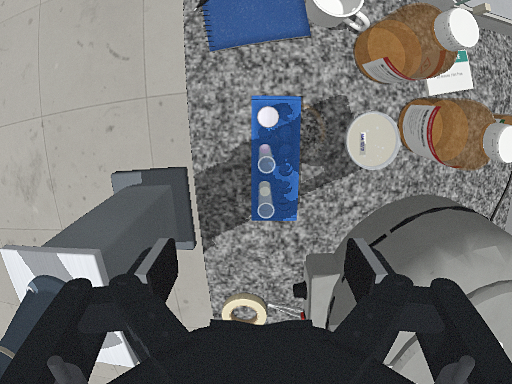

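Run:
```python
from h import *
import cv2,pickle
cm=camera_model('wrist');im=snapshot('wrist');cv2.imwrite('pics/w3.png',im)
c=im[100:135,250:290].min(axis=2);hsv=cv2.cvtColor(im,40)[100:135,250:290]
w=((c>150)).astype(np.uint8)
n,l,st,ce=cv2.connectedComponentsWithStats(w);k=1+np.argmax(st[1:,4]);p=ce[k]+[250,100]
print(p,st[k],onz(cm,p,.186,True).round(4))
go([.486,.39,.25],np.radians(-2.5))
```

```text
[269.16964286 125.30654762] [  9  15  21  20 336] [0.4866 0.3912 0.186 ]
tcp [0.4753 0.333  0.2998] yaw_y -2.39 tilt [ 0.0027  0.0029 -1.    ] incr [ 0.834  0.136 -0.954] t 2.75
turn units (tool x down => negative of world yaw) 0.022
```

Request:
step_arm(increments=[0.4, 0.07, -0.5, 0, 0, 0.8, 0.14, -0.96, 0, 0, 0.83, 0.14, -0.96, 0, 0, 0.83, 0.14, -0.96, 0, 0, 0.83, 0.14, -0.96, 0, 0])

```text
t: 3.38
tcp_pos: [0.4872, 0.389, 0.2516]
tool_rot: [0.513, 0.489, -0.509, 0.489]
force: [0.5, 0.3, 0.3]
finger_gap: 1.003
```

Run:
```python
from h import *
import cv2
cm=camera_model('wrist');im=snapshot('wrist');cv2.imwrite('pics/w4.png',im)
print(proj(cm,np.array([.4862,.3905,.186])))
go([.4862,.3905,.146],np.radians(-2.5))
```

```text
[257.45981321 201.57200229]
tcp [0.4871 0.3892 0.2516] yaw_y -2.49 tilt [ 0.0046  0.0036 -1.    ] incr [ 1.76  -0.023 -0.014] t 3.425
turn units (tool x down => negative of world yaw) 0.002
```

View pics/w4.png

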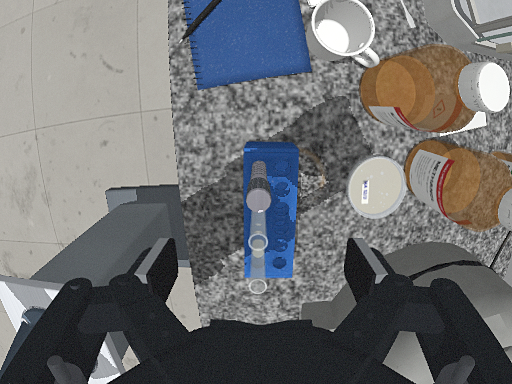

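Request:
step_arm(increments=[0.6, -0.02, -0.01, 0, 0, 1.2, -0.02, -0.01, 0, 0, 1.75, -0.02, -0.01, 0, 0, 1.75, -0.02, -0.01, 0, 0, 1.75, -0.02, -0.01, 0, 0.4], grip_force=50)

```text
t: 4.05
tcp_pos: [0.4875, 0.3905, 0.1482]
tool_rot: [0.514, 0.488, -0.508, 0.489]
force: [-0.3, 0.4, -0.6]
finger_gap: 0.815
```

Request:
step_arm(increments=[0, 0, 0, 0, 0.6, 0, 0, 0, 0, 0.8, 0, 0, 0, 0, 1, 0, 0, 0, 0, 1, 0, 0, 0, 0, 1], grip_force=50)

```text
t: 4.68
tcp_pos: [0.487, 0.3909, 0.1494]
tool_rot: [0.514, 0.489, -0.508, 0.489]
force: [-2.7, 0.8, 6.5]
finger_gap: 0.209
```

Request:
step_arm(increments=[0, 0, 0, 0, 1, 0, 0, 0, 0, 1, 0, 0, 0, 0, 1, 0, 0, 0, 0, 1, 0, 0, 0, 0, 1], grip_force=50)

```text
t: 5.3
tcp_pos: [0.487, 0.3909, 0.1495]
tool_rot: [0.514, 0.489, -0.508, 0.489]
force: [0.2, -0.2, 2.3]
finger_gap: 0.208
```

Run:
```python
from h import *
s=sense();print(s['force'],s['ft_torque'],s['finger_gap'])
go([.4862,.3905,.236],np.radians(-2.5))
```

```text
[ 0.16200729 -0.20603536  2.33198308] [-0.01990289  0.18141851 -0.00850301] 0.20812842748076937
tcp [0.487  0.3909 0.1495] yaw_y -2.52 tilt [ 0.0065  0.0057 -1.    ] incr [-1.442e+00 -5.000e-03 -1.000e-03] t 5.3
turn units (tool x down => negative of world yaw) -0.004
```

Request:
step_arm(increments=[-0.15, 0, 0, 0, 1, -0.4, 0, 0, 0, 1, -0.75, 0, 0, 0, 1, -1.1, 0, 0, 0, 1, -1.5, 0, 0, 0, 1])

```text
t: 5.92
tcp_pos: [0.4865, 0.3904, 0.2411]
tool_rot: [0.514, 0.489, -0.508, 0.489]
force: [0.6, 0.3, -1.6]
finger_gap: 0.208
```

Request:
step_arm(increments=[-0.3, 0, 0, 0, 1, -0.6, 0, 0, 0, 1, -0.9, 0, 0, 0, 1, -0.9, 0, 0, 0, 1, -0.9, 0, 0, 0, 1])

```text
t: 6.55
tcp_pos: [0.4857, 0.3898, 0.2949]
tool_rot: [0.514, 0.489, -0.508, 0.489]
force: [-0.8, 0.6, -1.6]
finger_gap: 0.21
```

Run:
```python
from h import *
import cv2
s=sense();print(s['force'],s['ft_torque'],s['finger_gap'])
im=snapshot('wrist');cv2.imwrite('pics/w5.png',im)
go([.475,.1,.30],np.radians(-2.5))
```

```text
[-0.82752824  0.57752838 -1.57658076] [ 0.02661399  0.03604141 -0.01080796] 0.21025500638751193
tcp [0.4855 0.3897 0.2944] yaw_y -2.52 tilt [ 0.0058  0.0052 -1.    ] incr [-0.12   0.038  4.831] t 6.6
turn units (tool x down => negative of world yaw) -0.005
```

View pics/w5.png

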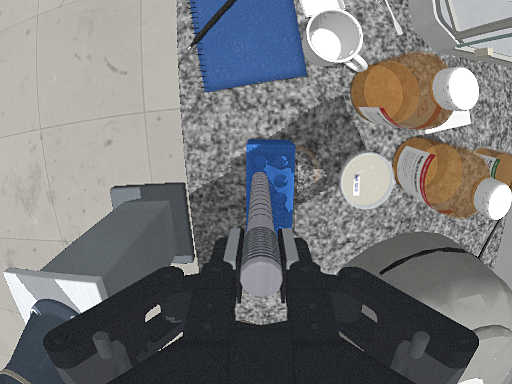

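Run:
```python
from h import *
import pickle
cm=pickle.load(open('w2.pkl','rb'))
for p in [(307,260),(302,290)]: 
  for z in(0.03,.1): print(onz(cm,p,z,True).round(3))
for z in(.03,.1): print(onz(camera_model('top'),(210,180),z).round(3),onz(camera_model('top'),(250,180),z).round(3))
go([.455,.22,.35]);go([.47,-.08,.34]);cm=camera_model('wrist')
s=sense();R=Ro.from_quat(s['tool_rot'])
for d in(.143,-.0365):print(proj(cm,s['tcp_pos']+R.apply([d,0,0])))
```

```text
[0.545 0.16  0.03 ]
[0.534 0.201 0.1  ]
[0.537 0.101 0.03 ]
[0.528 0.152 0.1  ]
[0.554 0.171 0.03 ] [0.563 0.018 0.03 ]
[0.538 0.162 0.1  ] [0.546 0.016 0.1  ]
tcp [0.4855 0.3897 0.2944] yaw_y -2.52 tilt [ 0.0058  0.0052 -1.    ] incr [-0.944 -0.379  2.844] t 6.6
tcp [0.4855 0.3897 0.2944] yaw_y -2.52 tilt [ 0.0058  0.0052 -1.    ] incr [-0.802  0.09   7.829] t 6.6
[259.68340439 177.88388816]
[258.18970275 280.83337921]
```

Request:
step_arm(increments=[-0.6, -0.05, 0, 0, 1, -0.94, -0.2, 0.5, 0, 1, -0.94, -0.38, 1.4, 0, 1, -0.94, -0.38, 2.2, 0, 1, -0.94, -0.38, 2.84, 0, 1])

```text
t: 7.22
tcp_pos: [0.454, 0.2185, 0.349]
tool_rot: [0.513, 0.489, -0.509, 0.489]
force: [0.8, 0.3, -0.8]
finger_gap: 0.207
```

Run:
```python
from h import *
go([.465,-.06,.34],np.radians(-2.5))
```

```text
tcp [0.454  0.2185 0.349 ] yaw_y -2.54 tilt [ 0.0041  0.0044 -1.    ] incr [0.13  0.388 4.629] t 7.225
turn units (tool x down => negative of world yaw) -0.008
```

Request:
step_arm(increments=[0.03, 0.08, 0.9, 0, 1, 0.06, 0.16, 1.85, 0, 1, 0.09, 0.24, 2.8, 0, 1, 0.12, 0.32, 3.75, 0, 1, 0.13, 0.39, 4.63, 0, 1])

```text
t: 7.85
tcp_pos: [0.4646, -0.0618, 0.3392]
tool_rot: [0.513, 0.489, -0.509, 0.488]
force: [0.7, 0.4, -0.1]
finger_gap: 0.214
```

Run:
```python
from h import *
go([.5266,-.2154,.27],np.radians(-2.5))
```

```text
tcp [ 0.4646 -0.0618  0.3392] yaw_y -2.56 tilt [ 0.0029  0.005  -1.    ] incr [1.144 1.144 2.516] t 7.85
turn units (tool x down => negative of world yaw) -0.013
```

Request:
step_arm(increments=[0.3, 0.4, 0.8, 0, 1, 0.6, 0.8, 1.6, 0, 1, 1.0, 1.14, 2.4, 0, 1, 1.14, 1.14, 2.51, 0, 1, 1.14, 1.14, 2.51, 0, 1])

```text
t: 8.48
tcp_pos: [0.5251, -0.2145, 0.2685]
tool_rot: [0.513, 0.491, -0.51, 0.486]
force: [-0.0, -0.1, -1.6]
finger_gap: 0.208
```

Run:
```python
from h import *
import cv2,pickle
s=sense();cm=camera_model('wrist');im=snapshot('wrist');cv2.imwrite('pics/w6.png',im);pickle.dump((s,cm),open('w6.pkl','wb'))
R=Ro.from_quat(s['tool_rot']);print(proj(cm,s['tcp_pos']+R.apply([.1435,0,0])),proj(cm,np.array([.5327,-.1758,.092])))
c=im[60:240,180:340];cv2.imwrite('pics/w6c.png',cv2.resize(c,(640,720),interpolation=cv2.INTER_CUBIC)[:600])
go([.5266,-.2154,.27],np.radians(-2.5))
```

```text
[259.68421096 177.76152146] [265.33273783 136.37751899]
tcp [ 0.5255 -0.214   0.2695] yaw_y -2.57 tilt [ 8.0e-04  6.9e-03 -1.0e+00] incr [-0.008  0.019  0.023] t 8.525
turn units (tool x down => negative of world yaw) -0.013
```

View pics/w6c.png

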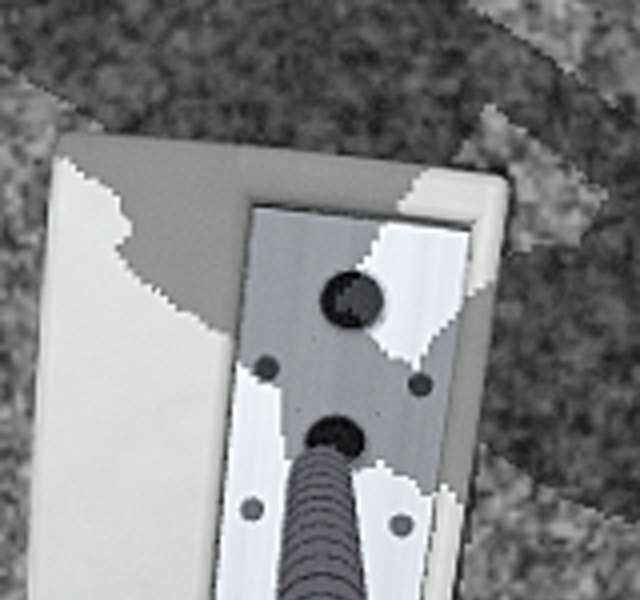

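Run:
```python
from h import *
import cv2,pickle
s,cm=pickle.load(open('w6.pkl','rb'))
print(onz(cm,(267.9,134.7),.092,True),onz(cm,(263.7,169.8),.092,True))
g=cv2.cvtColor(cv2.imread('pics/w6.png'),6)
c=g[122:150,255:283];n,l,st,ce=cv2.connectedComponentsWithStats((c<70).astype(np.uint8));k=1+np.argmax(st[1:,4]);p=ce[k]+[255,122];print(p,st[k],onz(cm,p,.092,True))
for r in(178,182,186,192):print(r,g[r,245:280].tolist())
```

```text
[ 0.535532  -0.1741022  0.092    ] [ 0.529328   -0.21249792  0.092     ]
[267.05517241 134.55172414] [  5   6  15  14 145] [ 0.53463289 -0.1739027   0.092     ]
178 [235, 235, 236, 234, 234, 239, 254, 138, 65, 86, 99, 101, 78, 83, 75, 66, 63, 86, 101, 102, 81, 72, 127, 209, 213, 237, 237, 236, 234, 234, 233, 235, 241, 149, 127]
182 [233, 237, 236, 234, 235, 248, 157, 81, 91, 78, 69, 77, 104, 104, 102, 101, 99, 106, 92, 90, 90, 101, 81, 161, 239, 234, 232, 231, 232, 232, 230, 229, 229, 226, 227]
186 [92, 241, 238, 234, 237, 253, 127, 84, 80, 84, 101, 104, 107, 101, 103, 101, 106, 107, 107, 99, 84, 77, 100, 53, 245, 237, 231, 232, 231, 230, 229, 229, 228, 222, 228]
192 [234, 236, 232, 236, 248, 154, 69, 91, 100, 102, 77, 100, 102, 102, 107, 103, 103, 101, 101, 99, 90, 91, 103, 77, 116, 240, 236, 231, 229, 229, 230, 236, 184, 108, 101]
```

```bash
cat >> h.py <<'E'
def foot(target,yaw=None):
    s=sense();a=Ro.from_quat(s['tool_rot']).apply([1,0,0]);print('foot',(s['tcp_pos']+.1435*a).round(4),'F',s['force'].round(1),'M',s['ft_torque'].round(2),s['finger_gap'])
    go(np.array(target)-.1435*a,yaw)
E
python3 - <<'E'
from h import *
foot([.535,-.1743,.104])
E
```

```text
foot [ 0.5257 -0.213   0.126 ] F [ 0.1  1.  -0.2] M [ 0.    0.03 -0.04] 0.20667613011288372
tcp [ 0.5255 -0.214   0.2695] yaw_y -2.57 tilt [ 8.0e-04  6.9e-03 -1.0e+00] incr [ 0.372  0.126 -0.649] t 8.525
```

Request:
step_arm(increments=[0, 0.06, -0.3, 0, 1, 0, 0.12, -0.64, 0, 1, 0.2, 0.12, -0.65, 0, 1, 0.37, 0.12, -0.65, 0, 1, 0.37, 0.12, -0.65, 0, 1])

```text
t: 9.15
tcp_pos: [0.5336, -0.1748, 0.2462]
tool_rot: [0.513, 0.491, -0.51, 0.486]
force: [-0.6, -0.2, -0.8]
finger_gap: 0.208
```

Run:
```python
from h import *
import cv2,pickle
s=sense();cm=camera_model('wrist');im=snapshot('wrist');cv2.imwrite('pics/w7.png',im);pickle.dump((s,cm),open('w7.pkl','wb'))
R=Ro.from_quat(s['tool_rot']);print(proj(cm,s['tcp_pos']+R.apply([.1435,0,0])),proj(cm,np.array([.535,-.1743,.092])))
sc=snapshot('scene')
a=cv2.resize(im[140:215,225:295],(560,600),interpolation=cv2.INTER_CUBIC);cv2.imwrite('pics/w7c.png',a);cv2.imwrite('pics/s7.png',sc)
foot([.535,-.1743,.09])
```

```text
[259.64763944 177.77151377] [261.31936392 175.9047235 ]
foot [ 0.5344 -0.1745  0.1038] F [ 0.   1.  -1.2] M [-0.03  0.02 -0.05] 0.20883891572090796
tcp [ 0.5344 -0.1756  0.2473] yaw_y -2.6 tilt [ 3.0e-04  7.1e-03 -1.0e+00] incr [ 0.229  0.009 -0.003] t 9.25
```

View pics/w7c.png

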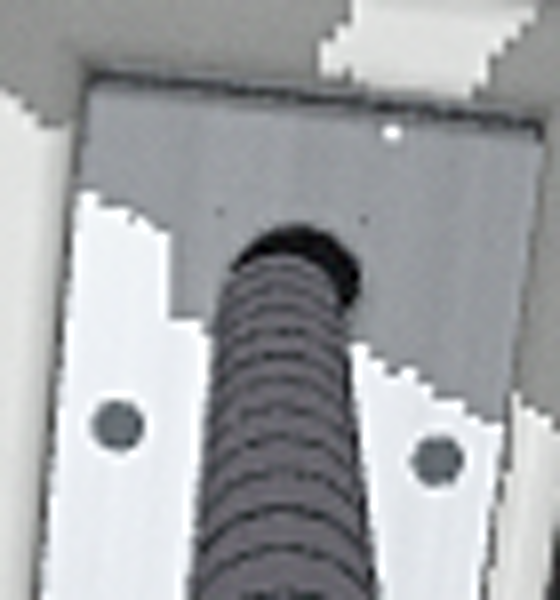

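Request:
step_arm(increments=[0.05, 0.012, 0, 0, 1, 0.1, 0.012, 0, 0, 1, 0.16, 0.012, 0, 0, 1, 0.22, 0.012, 0, 0, 1, 0.25, 0.012, 0, 0, 1])

```text
t: 9.88
tcp_pos: [0.535, -0.1754, 0.2319]
tool_rot: [0.513, 0.49, -0.509, 0.487]
force: [0.7, -0.3, -1.5]
finger_gap: 0.209
```

Run:
```python
from h import *
foot([.535,-.1743,.08])
```

```text
foot [ 0.535  -0.1744  0.0884] F [ 0.7 -0.3 -1.5] M [-0.03 -0.   -0.01] 0.20866652463051885
tcp [ 0.535  -0.1754  0.2319] yaw_y -2.6 tilt [-1.0e-04  7.3e-03 -1.0e+00] incr [ 0.141 -0.    -0.   ] t 9.875
```

Request:
step_arm(increments=[0.04, 0, 0, 0, 1, 0.08, 0, 0, 0, 1, 0.12, 0, 0, 0, 1, 0.16, 0, 0, 0, 1, 0.2, 0, 0, 0, 1])

```text
t: 10.5
tcp_pos: [0.535, -0.1753, 0.2198]
tool_rot: [0.513, 0.49, -0.509, 0.487]
force: [-0.0, 0.6, -0.4]
finger_gap: 0.208
```

Run:
```python
from h import *
foot([.535,-.1743,.049])
```

```text
foot [ 0.535  -0.1743  0.0763] F [-0.   0.6 -0.4] M [-0.    0.04 -0.02] 0.2076279828988608
tcp [ 0.535  -0.1753  0.2198] yaw_y -2.6 tilt [-0.      0.0073 -1.    ] incr [0.455 0.    0.004] t 10.5
```

Request:
step_arm(increments=[0.1, 0, 0, 0, 1, 0.2, 0, 0.002, 0, 1, 0.3, 0, 0.003, 0, 1, 0.4, 0, 0.004, 0, 1, 0.45, 0, 0.004, 0, 1])

```text
t: 11.12
tcp_pos: [0.5348, -0.1753, 0.1922]
tool_rot: [0.513, 0.491, -0.51, 0.486]
force: [-0.2, -1.0, -1.0]
finger_gap: 0.21
```

Request:
step_arm(increments=[0.02, 0, 0, 0, 1, 0.03, 0, 0, 0, 1, 0.04, 0, 0, 0, 1, 0.05, 0, 0, 0, 1, 0.05, 0, 0, 0, 1])

```text
t: 11.75
tcp_pos: [0.5348, -0.1753, 0.1893]
tool_rot: [0.513, 0.491, -0.51, 0.486]
force: [-0.5, -0.0, -0.9]
finger_gap: 0.209
```

Request:
step_arm(increments=[0.01, 0, 0, 0, 1, 0.02, 0, 0, 0, 1, 0.03, 0, 0, 0, 1, 0.04, 0, 0, 0, 1, 0.05, 0, 0, 0, 1])

```text
t: 12.38
tcp_pos: [0.5349, -0.1752, 0.1862]
tool_rot: [0.513, 0.491, -0.509, 0.486]
force: [0.2, 0.5, -1.4]
finger_gap: 0.207
```

Request:
step_arm(increments=[0.01, 0, 0, 0, 1, 0.02, 0, 0, 0, 1, 0.03, 0, 0, 0, 1, 0.04, 0, 0, 0, 1, 0.05, 0, 0, 0, 1])

```text
t: 13.0
tcp_pos: [0.5349, -0.1752, 0.1832]
tool_rot: [0.513, 0.491, -0.509, 0.486]
force: [-1.2, 0.3, -1.0]
finger_gap: 0.21
```

Request:
step_arm(increments=[0.01, 0, 0, 0, 1, 0.02, 0, 0, 0, 1, 0.03, 0, 0, 0, 1, 0.04, 0, 0, 0, 1, 0.05, 0, 0, 0, 1])

```text
t: 13.62
tcp_pos: [0.5348, -0.1752, 0.1801]
tool_rot: [0.513, 0.491, -0.51, 0.486]
force: [0.4, 0.6, -0.6]
finger_gap: 0.208
```

Request:
step_arm(increments=[0.01, 0, 0, 0, 1, 0.02, 0, 0, 0, 1, 0.03, 0, 0, 0, 1, 0.04, 0, 0, 0, 1, 0.05, 0, 0, 0, 1])

```text
t: 14.25
tcp_pos: [0.5349, -0.1752, 0.1771]
tool_rot: [0.513, 0.491, -0.509, 0.486]
force: [0.8, 0.2, -0.9]
finger_gap: 0.209
```

Request:
step_arm(increments=[0.01, 0, 0, 0, 1, 0.02, 0, 0, 0, 1, 0.03, 0, 0, 0, 1, 0.04, 0, 0, 0, 1, 0.05, 0, 0, 0, 1])

```text
t: 14.88
tcp_pos: [0.5348, -0.1751, 0.174]
tool_rot: [0.513, 0.491, -0.51, 0.486]
force: [0.7, -0.8, -1.4]
finger_gap: 0.205
```

Request:
step_arm(increments=[0.01, 0, 0, 0, 1, 0.02, 0, 0, 0, 1, 0.03, 0, 0, 0, 1, 0.04, 0, 0, 0, 1, 0.05, 0, 0, 0, 1])

```text
t: 15.5
tcp_pos: [0.5348, -0.1751, 0.171]
tool_rot: [0.513, 0.491, -0.51, 0.486]
force: [-0.4, 0.0, -1.2]
finger_gap: 0.208
```

Request:
step_arm(increments=[0.01, 0, 0, 0, 1, 0.02, 0, 0, 0, 1, 0.03, 0, 0, 0, 1, 0.04, 0, 0, 0, 1, 0.05, 0, 0, 0, 1])

```text
t: 16.12
tcp_pos: [0.5349, -0.1751, 0.168]
tool_rot: [0.513, 0.491, -0.509, 0.486]
force: [-0.6, 0.3, 0.1]
finger_gap: 0.213
```

Request:
step_arm(increments=[0.01, 0, 0, 0, 1, 0.02, 0, 0, 0, 1, 0.03, 0, 0, 0, 1, 0.04, 0, 0, 0, 1, 0.04, 0, 0, 0, 1])

```text
t: 16.75
tcp_pos: [0.5351, -0.1753, 0.1664]
tool_rot: [0.513, 0.49, -0.509, 0.487]
force: [-1.4, 0.9, 6.7]
finger_gap: 0.207
```

Request:
step_arm(increments=[-0.2, 0, 0, 0, 1, -0.5, 0, -0.004, 0, 1, -0.8, 0, -0.006, 0, 1, -1.15, 0, -0.009, 0, 1, -1.4, 0, -0.01, 0, 1])

```text
t: 17.38
tcp_pos: [0.5353, -0.1753, 0.2515]
tool_rot: [0.513, 0.49, -0.509, 0.487]
force: [-0.1, 0.3, -0.7]
finger_gap: 0.212
```

Run:
```python
from h import *
foot([.5287,-.2138,.104])
```

```text
foot [ 0.5355 -0.1744  0.1081] F [-0.1  0.3 -0.7] M [-0.02  0.    0.02] 0.21189985253509033
tcp [ 0.5353 -0.1753  0.2515] yaw_y -2.59 tilt [ 0.0011  0.0066 -1.    ] incr [ 0.063 -0.083  0.662] t 17.375
```

Request:
step_arm(increments=[0, -0.04, 0.3, 0, 1, 0, -0.08, 0.6, 0, 1, 0.06, -0.083, 0.66, 0, 1, 0.06, -0.083, 0.66, 0, 1, 0.06, -0.083, 0.66, 0, 1])

```text
t: 18.0
tcp_pos: [0.5283, -0.2143, 0.2471]
tool_rot: [0.513, 0.49, -0.509, 0.487]
force: [0.6, 0.1, -1.4]
finger_gap: 0.208
```

Run:
```python
from h import *
import cv2
cm=camera_model('wrist');im=snapshot('wrist');cv2.imwrite('pics/w8.png',im)
print(proj(cm,np.array([.535,-.1743,.092])),proj(cm,np.array([.5287,-.2138,.092])))
g=cv2.cvtColor(im,6);q=np.round(proj(cm,np.array([.535,-.1743,.092]))).astype(int)-14
c=g[q[1]:q[1]+28,q[0]:q[0]+28];n,l,st,ce=cv2.connectedComponentsWithStats((c<70).astype(np.uint8));k=1+np.argmax(st[1:,4]);p=ce[k]+q;print(p,st[k],onz(cm,p,.092,True))
foot([.5287,-.2138,.088])
```

```text
[264.65163813 137.14677262] [260.1755843  175.67207036]
[264.42777778 136.75      ] [  6   7  16  15 180] [ 0.53479329 -0.17388884  0.092     ]
foot [ 0.5285 -0.2132  0.1039] F [ 0.6  0.  -0.9] M [ 0.01  0.01 -0.05] 0.2074595972178663
tcp [ 0.5284 -0.2142  0.2473] yaw_y -2.58 tilt [ 5.0e-04  7.2e-03 -1.0e+00] incr [0.264 0.004 0.012] t 18.05
```

Request:
step_arm(increments=[0.05, 0.004, 0.01, 0, 1, 0.1, 0.004, 0.011, 0, 1, 0.16, 0.004, 0.011, 0, 1, 0.22, 0.004, 0.012, 0, 1, 0.28, 0.004, 0.012, 0, 1])

```text
t: 18.68
tcp_pos: [0.5286, -0.2148, 0.2302]
tool_rot: [0.513, 0.49, -0.509, 0.487]
force: [-0.0, -0.4, -1.6]
finger_gap: 0.212
```

Run:
```python
from h import *
foot([.5287,-.2138,.048])
```

```text
foot [ 0.5287 -0.2138  0.0867] F [-0.  -0.4 -1.6] M [-0.04  0.08  0.01] 0.21191887018251224
tcp [ 0.5286 -0.2148  0.2302] yaw_y -2.57 tilt [ 3.0e-04  7.3e-03 -1.0e+00] incr [0.645 0.001 0.005] t 18.675
```

Request:
step_arm(increments=[0.1, 0, 0, 0, 1, 0.25, 0, 0.002, 0, 1, 0.4, 0, 0.003, 0, 1, 0.55, 0, 0.004, 0, 1, 0.63, 0, 0.005, 0, 1])

```text
t: 19.3
tcp_pos: [0.5284, -0.2147, 0.1916]
tool_rot: [0.513, 0.491, -0.509, 0.487]
force: [0.4, 0.7, -2.0]
finger_gap: 0.205
```

Request:
step_arm(increments=[0.01, 0, 0, 0, 1, 0.02, 0, 0, 0, 1, 0.03, 0, 0, 0, 1, 0.04, 0, 0, 0, 1, 0.05, 0, 0, 0, 1])

```text
t: 19.92
tcp_pos: [0.5285, -0.2147, 0.1887]
tool_rot: [0.513, 0.491, -0.509, 0.487]
force: [-0.1, 0.1, -0.3]
finger_gap: 0.209
```

Request:
step_arm(increments=[0.01, 0, 0, 0, 1, 0.02, 0, 0, 0, 1, 0.03, 0, 0, 0, 1, 0.04, 0, 0, 0, 1, 0.05, 0, 0, 0, 1])

```text
t: 20.55
tcp_pos: [0.5285, -0.2147, 0.1856]
tool_rot: [0.513, 0.491, -0.509, 0.487]
force: [-0.0, 0.1, 0.2]
finger_gap: 0.208
```

Request:
step_arm(increments=[0.01, 0, 0, 0, 1, 0.02, 0, 0, 0, 1, 0.03, 0, 0, 0, 1, 0.04, 0, 0, 0, 1, 0.04, 0, 0, 0, 1])

```text
t: 21.18
tcp_pos: [0.5284, -0.2146, 0.1831]
tool_rot: [0.513, 0.491, -0.509, 0.487]
force: [0.2, -0.1, -0.4]
finger_gap: 0.21
```

Request:
step_arm(increments=[0.01, 0, 0, 0, 1, 0.02, 0, 0, 0, 1, 0.03, 0, 0, 0, 1, 0.04, 0, 0, 0, 1, 0.05, 0, 0, 0, 1])

```text
t: 21.8
tcp_pos: [0.5286, -0.2148, 0.1806]
tool_rot: [0.513, 0.49, -0.509, 0.487]
force: [-1.1, -0.1, 5.0]
finger_gap: 0.211
```

Request:
step_arm(increments=[-0.15, 0, 0, 0, 1, -0.4, 0, -0.003, 0, 1, -0.7, 0, -0.005, 0, 1, -1.0, 0, -0.007, 0, 1, -1.2, 0, -0.009, 0, 1])

```text
t: 22.42
tcp_pos: [0.5289, -0.215, 0.2544]
tool_rot: [0.513, 0.49, -0.509, 0.487]
force: [-0.2, 0.2, -1.0]
finger_gap: 0.21
```

Run:
```python
from h import *
foot([.5224,-.2533,.104])
```

```text
foot [ 0.5291 -0.2141  0.1109] F [-0.2  0.2 -1. ] M [-0.02 -0.03  0.04] 0.2096275036546788
tcp [ 0.5289 -0.215   0.2544] yaw_y -2.57 tilt [ 0.0017  0.0063 -1.    ] incr [ 0.11  -0.083  0.659] t 22.425
```

Request:
step_arm(increments=[0, -0.04, 0.3, 0, 1, 0, -0.083, 0.6, 0, 1, 0.1, -0.083, 0.66, 0, 1, 0.11, -0.083, 0.66, 0, 1, 0.11, -0.083, 0.66, 0, 1])

```text
t: 23.05
tcp_pos: [0.5218, -0.2538, 0.2467]
tool_rot: [0.513, 0.491, -0.509, 0.487]
force: [-0.0, 0.0, -0.3]
finger_gap: 0.208
```

Run:
```python
from h import *
import cv2
cm=camera_model('wrist');im=snapshot('wrist');cv2.imwrite('pics/w9.png',im)
g=cv2.cvtColor(im,6)
for X in([.535,-.1743,.092],[.5287,-.2138,.092]):
    q0=proj(cm,np.array(X));q=np.round(q0).astype(int)-14
    c=g[q[1]:q[1]+28,q[0]:q[0]+28];n,l,st,ce=cv2.connectedComponentsWithStats((c<70).astype(np.uint8));k=1+np.argmax(st[1:,4]);p=ce[k]+q;print(q0,p,st[k],onz(cm,p,.092,True))
foot([.5224,-.2533,.088])
```

```text
[269.41413915  97.61931991] [269.24170616  98.36966825] [  6   7  17  16 211] [ 0.53479762 -0.17504518  0.092     ]
[264.77370772 137.17868978] [264.5923913  137.06521739] [  6   7  17  15 184] [ 0.52852356 -0.21367746  0.092     ]
foot [ 0.5221 -0.2527  0.1035] F [ 0.4 -0.  -0.8] M [0.02 0.01 0.01] 0.20859684115202531
tcp [ 0.522  -0.2538  0.247 ] yaw_y -2.56 tilt [ 8.0e-04  7.2e-03 -1.0e+00] incr [0.259 0.005 0.011] t 23.1
```

Request:
step_arm(increments=[0.05, 0.005, 0.01, 0, 1, 0.1, 0.005, 0.011, 0, 1, 0.16, 0.005, 0.011, 0, 1, 0.22, 0.005, 0.012, 0, 1, 0.28, 0.005, 0.012, 0, 1])

```text
t: 23.72
tcp_pos: [0.5223, -0.2544, 0.23]
tool_rot: [0.513, 0.49, -0.509, 0.487]
force: [-0.5, -0.1, -0.4]
finger_gap: 0.21
```

Run:
```python
from h import *
foot([.5224,-.2533,.048])
```

```text
foot [ 0.5224 -0.2533  0.0865] F [-0.5 -0.1 -0.4] M [-0.02  0.01 -0.01] 0.2096023472014441
tcp [ 0.5223 -0.2544  0.23  ] yaw_y -2.56 tilt [ 8.0e-04  7.2e-03 -1.0e+00] incr [0.641 0.    0.004] t 23.725
```

Request:
step_arm(increments=[0.1, 0, 0, 0, 1, 0.25, 0, 0.002, 0, 1, 0.4, 0, 0.003, 0, 1, 0.55, 0, 0.004, 0, 1, 0.63, 0, 0.005, 0, 1])

```text
t: 24.35
tcp_pos: [0.5221, -0.2542, 0.1913]
tool_rot: [0.513, 0.491, -0.509, 0.487]
force: [-1.5, -0.8, -1.5]
finger_gap: 0.208
```

Request:
step_arm(increments=[0.01, 0, 0, 0, 1, 0.02, 0, 0, 0, 1, 0.03, 0, 0, 0, 1, 0.04, 0, 0, 0, 1, 0.05, 0, 0, 0, 1])

```text
t: 24.98
tcp_pos: [0.5221, -0.2543, 0.1884]
tool_rot: [0.513, 0.491, -0.509, 0.487]
force: [0.4, -0.1, -1.5]
finger_gap: 0.21
```

Request:
step_arm(increments=[0.01, 0, 0, 0, 1, 0.02, 0, 0, 0, 1, 0.03, 0, 0, 0, 1, 0.04, 0, 0, 0, 1, 0.05, 0, 0, 0, 1])

```text
t: 25.6
tcp_pos: [0.5221, -0.2542, 0.1853]
tool_rot: [0.513, 0.491, -0.509, 0.487]
force: [-0.4, -0.2, -1.1]
finger_gap: 0.209
```

Request:
step_arm(increments=[0.01, 0, 0, 0, 1, 0.02, 0, 0, 0, 1, 0.03, 0, 0, 0, 1, 0.04, 0, 0, 0, 1, 0.05, 0, 0, 0, 1])

```text
t: 26.22
tcp_pos: [0.5222, -0.2542, 0.1823]
tool_rot: [0.513, 0.491, -0.509, 0.487]
force: [-0.3, -0.3, -1.7]
finger_gap: 0.205
```

Request:
step_arm(increments=[0.01, 0, 0, 0, 1, 0.02, 0, 0, 0, 1, 0.03, 0, 0, 0, 1, 0.04, 0, 0, 0, 1, 0.05, 0, 0, 0, 1])

```text
t: 26.85
tcp_pos: [0.5223, -0.2543, 0.1797]
tool_rot: [0.513, 0.49, -0.509, 0.487]
force: [-1.5, -0.1, 4.1]
finger_gap: 0.209
```

Request:
step_arm(increments=[-0.15, 0, 0, 0, 1, -0.4, 0, -0.003, 0, 1, -0.7, 0, -0.005, 0, 1, -1.0, 0, -0.007, 0, 1, -1.25, 0, -0.009, 0, 1])

```text
t: 27.48
tcp_pos: [0.5224, -0.2544, 0.2564]
tool_rot: [0.513, 0.49, -0.509, 0.488]
force: [-0.0, 0.7, -1.3]
finger_gap: 0.211
```

Run:
```python
from h import *
foot([.535,-.1743,.106])
```

```text
foot [ 0.5227 -0.2535  0.1129] F [-0.   0.7 -1.3] M [-0.03  0.02 -0.01] 0.2108384640352738
tcp [ 0.5224 -0.2544  0.2564] yaw_y -2.55 tilt [ 0.0017  0.0064 -1.    ] incr [ 0.124  0.147 -1.327] t 27.475
```

Request:
step_arm(increments=[0, 0.06, -0.5, 0, 1, 0, 0.12, -1.1, 0, 1, 0.05, 0.147, -1.32, 0, 1, 0.12, 0.147, -1.33, 0, 1, 0.12, 0.147, -1.33, 0, 1])

```text
t: 28.1
tcp_pos: [0.5346, -0.1759, 0.2493]
tool_rot: [0.513, 0.49, -0.509, 0.487]
force: [0.1, -0.7, -0.8]
finger_gap: 0.209
```

Request:
step_arm(increments=[0, 0, 0, 0, 1, 0, 0, 0, 0, 1, 0, 0, 0, 0, 1, 0, 0, 0, 0, 1, 0, 0, 0, 0, 1])

```text
t: 28.72
tcp_pos: [0.5346, -0.1759, 0.2493]
tool_rot: [0.513, 0.49, -0.509, 0.487]
force: [-0.5, 1.0, -1.3]
finger_gap: 0.203
```

Run:
```python
from h import *
foot([.535,-.1743,.088])
```

```text
foot [ 0.5347 -0.175   0.1058] F [-0.5  1.  -1.3] M [-0.    0.06 -0.01] 0.20329224075931038
tcp [ 0.5346 -0.1759  0.2493] yaw_y -2.58 tilt [ 9.0e-04  6.1e-03 -1.0e+00] incr [ 0.297  0.004 -0.011] t 28.725
```

Request:
step_arm(increments=[0.05, 0.004, -0.011, 0, 1, 0.1, 0.004, -0.011, 0, 1, 0.17, 0.004, -0.01, 0, 1, 0.24, 0.004, -0.01, 0, 1, 0.3, 0.004, -0.01, 0, 1])

```text
t: 29.35
tcp_pos: [0.5348, -0.1751, 0.2309]
tool_rot: [0.513, 0.49, -0.509, 0.487]
force: [0.4, 0.0, -0.8]
finger_gap: 0.214
```

Run:
```python
from h import *
foot([.535,-.1743,.033])
```

```text
foot [ 0.5348 -0.1742  0.0874] F [ 0.4  0.  -0.8] M [0.01 0.03 0.  ] 0.2144430933343516
tcp [ 0.5348 -0.1751  0.2309] yaw_y -2.57 tilt [ 5.0e-04  6.3e-03 -1.0e+00] incr [0.907 0.002 0.007] t 29.35
```

Request:
step_arm(increments=[0.15, 0, 0.001, 0, 1, 0.35, 0, 0.003, 0, 1, 0.55, 0, 0.005, 0, 1, 0.75, 0, 0.006, 0, 1, 0.9, 0, 0.007, 0, 1])

```text
t: 29.98
tcp_pos: [0.5346, -0.1751, 0.1759]
tool_rot: [0.513, 0.49, -0.51, 0.487]
force: [-0.3, 0.0, -0.8]
finger_gap: 0.21
```

Request:
step_arm(increments=[0.02, 0, 0, 0, 1, 0.04, 0, 0, 0, 1, 0.06, 0, 0, 0, 1, 0.08, 0, 0, 0, 1, 0.09, 0, 0, 0, 1])

```text
t: 30.6
tcp_pos: [0.5346, -0.1751, 0.1706]
tool_rot: [0.513, 0.49, -0.509, 0.487]
force: [0.6, 0.7, -1.7]
finger_gap: 0.208
```

Contact came at TCP z of about 0.1683 before; I'll go 3 mm down.

Request:
step_arm(increments=[0.01, 0, 0, 0, 1, 0.02, 0, 0, 0, 1, 0.03, 0, 0, 0, 1, 0.04, 0, 0, 0, 1, 0.05, 0, 0, 0, 1])

```text
t: 31.22
tcp_pos: [0.5347, -0.1752, 0.1677]
tool_rot: [0.513, 0.49, -0.509, 0.487]
force: [-0.9, 0.2, 1.9]
finger_gap: 0.208
```

Request:
step_arm(increments=[0, 0, 0, 0, 0.8, 0, 0, 0, 0, 0.7, 0, 0, 0, 0, 0.6, 0, 0, 0, 0, 0.4, 0, 0, 0, 0, 0.2], grip_force=20)

```text
t: 31.85
tcp_pos: [0.5347, -0.1752, 0.1677]
tool_rot: [0.513, 0.49, -0.509, 0.487]
force: [-0.7, 0.3, -0.4]
finger_gap: 0.789
```

Request:
step_arm(increments=[0, 0, 0, 0, 0, 0, 0, 0, 0, 0, 0, 0, 0, 0, 0, 0, 0, 0, 0, 0, 0, 0, 0, 0, 0])

```text
t: 32.48
tcp_pos: [0.5347, -0.1752, 0.1677]
tool_rot: [0.513, 0.49, -0.509, 0.487]
force: [-1.3, 0.8, 1.1]
finger_gap: 0.999
```

Run:
```python
from h import *
s=sense();print(s['force'],s['finger_gap'],s['tcp_pos'])
go([s['tcp_pos'][0],s['tcp_pos'][1],.27])
```

```text
[-1.34805324  0.80150459  1.06966496] 0.9985221698169803 [ 0.53473997 -0.17517856  0.16772991]
tcp [ 0.5347 -0.1752  0.1677] yaw_y -2.57 tilt [ 2.0e-04  6.4e-03 -1.0e+00] incr [-1.704 -0.    -0.011] t 32.475
```

Request:
step_arm(increments=[-0.2, 0, 0, 0, 0, -0.5, 0, -0.003, 0, 0, -0.9, 0, -0.006, 0, 0, -1.3, 0, -0.009, 0, 0, -1.7, 0, -0.011, 0, 0])

```text
t: 33.1
tcp_pos: [0.5348, -0.1752, 0.2714]
tool_rot: [0.513, 0.49, -0.509, 0.487]
force: [0.2, -0.0, 0.7]
finger_gap: 1.001
```

Request:
step_arm(increments=[-0.3, 0, 0.2, 0, 0, -0.5, 0, 0.6, 0, 0, -0.5, 0, 1.0, 0, 0, -0.5, 0, 1.3, 0, 0, -0.5, 0, 1.3, 0, 0])

```text
t: 33.72
tcp_pos: [0.5308, -0.2545, 0.3001]
tool_rot: [0.513, 0.49, -0.51, 0.486]
force: [0.3, 0.5, 0.7]
finger_gap: 0.997
```

Run:
```python
from h import *
import cv2
cm=camera_model('wrist');im=snapshot('wrist');cv2.imwrite('pics/w10.png',im);sc=snapshot('scene');cv2.imwrite('pics/s10.png',sc)
print(proj(cm,np.array([.535,-.1743,.2048])))
f=lambda i,x,y,w,h:cv2.resize(i[y:y+h,x:x+w],(400,300),interpolation=cv2.INTER_CUBIC)
cv2.imwrite('pics/f.png',np.hstack([f(im,180,30,200,150),f(sc,105,150,240,180)]));cv2.imwrite('pics/f.png',np.vstack([np.hstack([f(im,180,30,200,150),f(sc,260,110,100,75)]),np.hstack([f(sc,100,220,180,75),f(sc,0,0,512,384)])]))
s=sense();print(s['t'],s['force'],s['tcp_pos'])
```

```text
[259.98969406  94.60697398]
33.825 [-0.20244219 -0.39289141  0.27345229] [ 0.53080887 -0.25289914  0.30014567]
```

View pics/f.png

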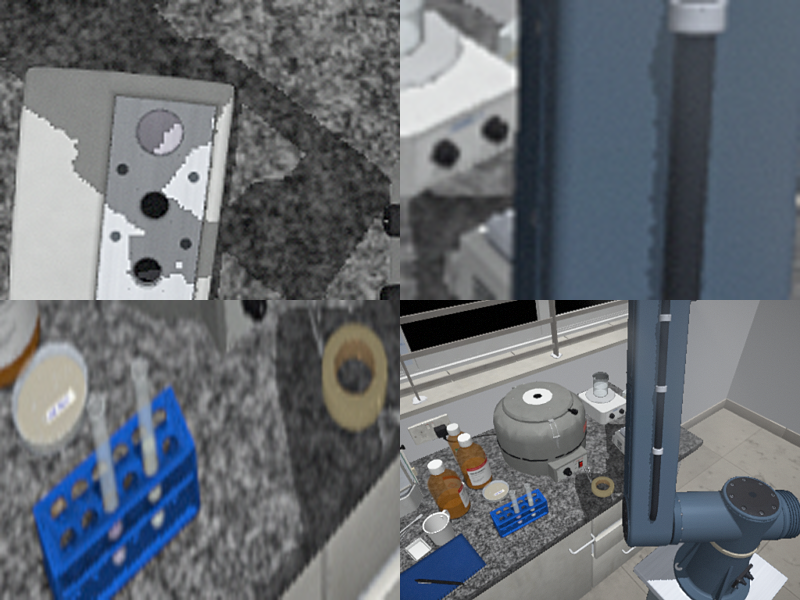

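```bash
python3 -c "
from station import *
print(sign_off())"
```

```text
the job is handed in; nothing more can be done
None
```

The **left well is the deepest**. The rod is standing on its bottom, released, with the gripper open and clear. I handed the job in after about 34 s of the 72 s allowed.

I sounded the wells in the order you asked, left, middle, right. These readings come from the arm height at contact, corrected for how far the disc gave, not from counting the rings.

| Well | Open depth (approx.) | Rod exposed above block (approx.) | Wrist force reading at contact |
|---|---|---|---|
| Left | 67 mm | 113 mm | 7 N |
| Middle | 53 mm | 127 mm | 5 N |
| Right | 54.5 mm | 125.5 mm | 4 N |

- **Depths:** The absolute values rest on an estimated height of the rod's foot below the gripper. The differences between wells do not depend on it, and the left well is about 13 mm deeper than either of the others.
- **Repeat contact:** When I put the rod back in the left well, it touched bottom at the same height within about 1 mm.
- **Final picture:** The last wrist picture shows the top of the rod within 1 pixel of where it should be, upright in the left well. The glass tubes, tape roll and petri dish look undisturbed.
- **Not confirmed:** The arm hid the heater in the last scene picture, so only the wrist camera confirms the rod. I did not check the forceps and beaker closely at the end.
- **Camera disagreement:** The fixed cameras and the wrist camera differed by about 3 mm on the well positions. I used the wrist camera's values, and the rod went into all three wells without noticeable side force.

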